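# Walk the sticky sample-bay cover home and latch it

## Robot

A 7-joint arm with a two-finger parallel gripper is mounted at the origin on the work surface. World frame = base frame: x ahead of the robot, y to its left, z up, the work surface at z = 0. Lengths are in m, angles in rad, forces in N, time in s.
With the tool pointing down it reaches from about 0.425 to 0.825 m from the base axis. Payload 3.6 kg.
Tool frame: the origin (TCP) lies on the centre line of the jaws, within the pads' length; the fingertips stand 25 mm ahead of it and the grasp point (between the pads) lies 6 mm ahead of it (manip.tip_extent is the distance from the TCP to the fingertips, in m); z points along the fingers, y is the direction in which the jaws open and shut (so a half turn about z gives the same grasp; the last joint's range is limited). The gripper opens to 93 mm and grips with 3 to 60 N. Pads are 15 mm wide; open, the fingers measure 128 mm over their backs; the gripper's body (75 mm by 188 mm) begins 65 mm behind the grasp point.
Start: joints at [1.292, 0.615, -0.013, 1.423, 0.008, 1.103, -0.04], TCP at [0.162, -0.629, 0.244] pointing down, gripper open.
Joint ranges: [-3.12, 3.12], [-0.3, 2.06], [-1.34, 1.32], [0.26, 2.42], [-1.36, 4.5], [0.01, 1.98], [-2.84, 2.84]. Speed limits (rad/s): [2.79, 2.79, 3.14, 3.14, 3.14, 3.14, 3.14].

## Interface

Orientations are given as a unit quaternion [w, x, y, z].
In Python, from cell import manip gives the robot as it stands.
- The arm moves only by the tool servo_tool, never from a script. Its argument "steps" is one flat list of numbers, 7 for each row, row after row: the shift along the tool's x, y, z as a fraction of full scale, then the turn, a rotation vector about the tool's x, y, z as a fraction of full scale, then the gripper command: -1 is shut, 1 is fully open, values between are in proportion. In form: [x, y, z, wx, wy, wz, gripper, x, y, z, wx, wy, wz, gripper, ...]. A call has 1 to 8 rows; each row shifts and turns the pose as measured when the row begins, along the tool's axes as they then stand; what a row does not reach is not made up. Full scale, the value 1, is 25 mm for a shift and 0.08 rad for a turn. A row lasts 1/8 s, in which the tool goes at most 62.5 mm and 10.7 degrees, less where a joint would pass 70% of its speed; a pose out of reach is approached as far as the arm can. A call with a number of a shift or a turn outside -1 to 1 is refused whole. A call with a gripper value outside its range is refused whole. The fingers move at their own pace and stop on an object; "squeeze" is the grip in N (left out, the last holds). Time passes only in rows, so rows that do not move let the fingers close. It gives the time, the measured TCP pose, the force and the opening at its end, in the units of the state.
- manip.sense(): the state, without advancing time (a new reading comes with each control period).
- manip.get_image(name): name is "scene" or "side" or "wrist"; returns the picture (384x512x3 uint8, red, green, blue); there is no depth.
- manip.get_calibration(name): a dict with "K" (3x3 intrinsics, pixels), "distortion" ([k1, k2, p1, p2, k3] as OpenCV has them; the pictures are not rectified), "eye" and "attitude" of the camera in the world. Camera axes: x right, y down, z forward; pixel columns grow to the right and rows downward; lengths in m; the calibration is good to about 2 mm. A picture is of the moment at which its call begins: read the wrist's pose just before it. get_calibration takes no time and is no camera call; for the wrist camera it gives the pose at the moment of the call.
- manip.finish_job(): hands the job in, once; it reports no verdict.
The state is a dict: "clock": time; "joints": joint angles; "qvel": joint speeds; "joint_efforts": joint torques, N m; "position": TCP position; "orientation": TCP orientation; "wrist_force": force on the tool from outside, world axes, zero at the start; "moment": the same for the moment, N m; "width": opening from 0.0 (shut) to 1.0 (fully open).
Only numpy, scipy, OpenCV 4.12 (cv2) and the standard library are available. Lean on these libraries where they do the work, as an engineer would, in place of code of your own. Each camera call takes 0.05 s, during which the arm holds its last target. There are 200 camera calls.

## Task

Close the sliding metal cover of the sample bay: it racks and binds in its worn track, so push its two posts away from you a little at a time, first at one end then at the other, until it sits square with both ends home against the hidden far stops, and finish with one firm push of about 12 newtons held for half a second; never press on it with more than 16. Then swing the latch bar round behind the right-hand post to lock it, let go, and leave the things around it alone.

Things in the scene. Friction and masses are not known exactly. Their poses are not given: they have to be found in the camera images.
- console: Grey sample-bay console fixed to the bench, 260 mm deep (x), 400 mm wide (y), side cheeks 64 mm high. Origin: centre of its underside; x = closing direction, away from the robot; y left; z up. The cover slides along x in a lipped track between the cheeks. A low black hood (x -130 to 25, y -75 to 75, top z 75 mm) hides the middle of the cover's near edge; lips at |y| over 138 mm, top z 64 mm.
- left_post (a point): Top centre of the cover's left post, axes the cover's own. The cover is a loose aluminium plate, 80 (x) by 290 (y) mm, about 0.55 kg, top at z 55 mm, with two upright round steel posts, 18 mm diameter, 220 mm apart, 36 mm tall, tops at z 91 mm. Free space in front of each post between hood and lips. When not bound, an end slides under 1 to 5 N while the other end about stays where it is.
- right_post (a point): Top centre of the cover's right post (console y about -110 mm), as the left one. Side play in the track is 2 to 6 mm, differing by unit, not shown: the cover skews by about 0.03 to 0.11 rad from square (one post 6 to 25 mm ahead of the other) before its corners bind. Then, pushed on at the same end, it jams and the force climbs steeply; pushing the other end (up to 12 N) frees it.
- left_home (a point): Point fixed to the console: the farthest that the top centre of the left post could go (console x 30, y 110, z 91 mm); axes as the console's. The rigid stops hidden under the far roofs are set differently on every unit, the same at both ends: the real home is 0 to 9 mm short of this point and must be felt. The post may stand from 6 mm right to 2 mm left of it in y. Starts 56 to 72 mm short of it.
- right_home (a point): The same for the right post (console x 30, y -110, z 91 mm). A firm push of about 12 N at either post, held for half a second, must find the cover square (both posts equally far) and pressed on the stops.
- latch (a joint): Angle of the latch bar about its upright pivot on the right cheek, rad. 0: bar points back to the robot (console -x); turns clockwise seen from above; at 1.57 it points left (console +y), behind the right post (2 to 11 mm of slack), which must be home to let it in; the end of its travel is 1.58. Stiff, stays where left; takes about 1.5 N at the peg. Bar 12 mm wide, 75 mm long, top z 76 mm.
- latch_pivot (a point): Pivot of the latch on the right cheek, at the cheek's top (console x 4, y -172, z 64 mm); fixed to the console, axes as the console's.
- latch_peg (a point): Top centre of the upright round peg on the latch bar, 14 mm diameter, 60 mm from the pivot, top at z 100 mm, standing 24 mm above the bar; push it round from its side.
- jar: Bystander: amber glass jar with a white cap, 60 mm diameter, 80 mm high, origin under its centre.
- column_box: Bystander: dark blue cardboard box, 130 x 130 x 40 mm, origin under its centre.
- screwdriver: Bystander: screwdriver lying on the bench, origin under its middle.
- stop: Fixed dark steel stop bar, 200 mm long, across the far side of the console, parts parallel to it; it carries the stop pads hidden under the far roofs (roofs: x 55 to 130 mm, |y| over 108 mm, top z 64 mm). Origin and axes are the console's; its origin tells nothing of how far the pads reach out.

How it is judged:
By the outcome, as a careful person would: the job done as asked, in the order asked, and still so for the second after the job is handed in, with the robot touching nothing.
It also fails if it takes over 72 s, if anything falls off the work surface, if the arm or the gripper's body presses on something with over 40 N, if the wrist force passes 120 N, or if a joint passes its speed limit or range.

## Working session

There is one attempt and no reset: what is moved stays moved. The work goes in short steps, Python scripts to look and compute and a tool call to move; the robot and the scene stay as the last step left them, time stands still between calls to the robot, and variables do not carry over. Pictures are saved under pics/ and viewed, about 8 in all and at most 12, crops included, and the job is handed in when it is done.

Besides the shell and the picture viewer there is one more tool, called as name(argument=value, ...), one argument or row to a line, values as JSON. servo_tool: Moves the arm, as the interface text tells. Its arguments: {"type":"object","properties":{"steps":{"type":"array"},"squeeze":{"type":"number"}},"required":["steps"]}

```bash
ls; mkdir -p pics
python3 - <<'E'
from cell import manip
import cv2, numpy as np
print(manip.sense())
for n in("scene","side"):
    im=manip.get_image(n); cv2.imwrite(f"pics/{n}0.png",im[:,:,::-1])
    c=manip.get_calibration(n); print(n,c)
a=[cv2.imread(f"pics/{n}0.png") for n in("scene","side")]
E
```

```text
pics
{'clock': 0.0, 'joints': array([ 1.29249395,  0.61589139, -0.01258615,  1.4249115 ,  0.00813205,
        1.10342578, -0.04036642]), 'qvel': array([-2.11817833e-03,  9.73728921e-05,  5.79640289e-04, -5.16985948e-04,
       -1.19910817e-03,  1.00281270e-03,  4.34418807e-04]), 'joint_efforts': array([-1.86786237e-04, -4.58935225e+01,  2.08882489e-01, -1.65746051e+01,
       -6.11239881e-02,  2.04874476e-02,  2.46842819e-04]), 'position': array([ 0.16174687, -0.62878459,  0.24249511]), 'orientation': array([-1.27646071e-03,  9.92078429e-01,  1.25613371e-01, -2.03981896e-04]), 'wrist_force': array([ 0.85438339,  0.17262795, -0.44516388]), 'moment': array([0.01013029, 0.00877786, 0.03664722]), 'width': 0.9984954249418069}
scene {'K': array([[447.17365654,   0.        , 255.69626582],
       [  0.        , 447.17365654, 196.39308728],
       [  0.        ,   0.        ,   1.        ]]), 'distortion': array([-0.00801245,  0.        ,  0.        ,  0.        ,  0.        ]), 'eye': array([0.90727372, 0.60776172, 1.23570066]), 'attitude': array([-0.0765303 ,  0.27295135,  0.918527  , -0.27558813])}
side {'K': array([[498.34577011,   0.        , 250.02553396],
       [  0.        , 498.34577011, 188.20530781],
       [  0.        ,   0.        ,   1.        ]]), 'distortion': array([-0.01768749,  0.        ,  0.        ,  0.        ,  0.        ]), 'eye': array([-0.14286088,  0.83315522,  0.94617605]), 'attitude': array([ 0.13565042, -0.30316806,  0.85165499, -0.405428  ])}
```

View pics/scene0.png

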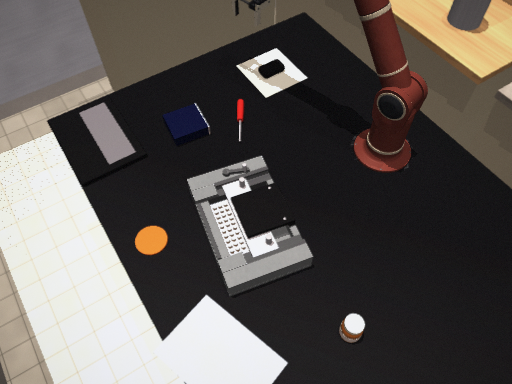

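View pics/side0.png

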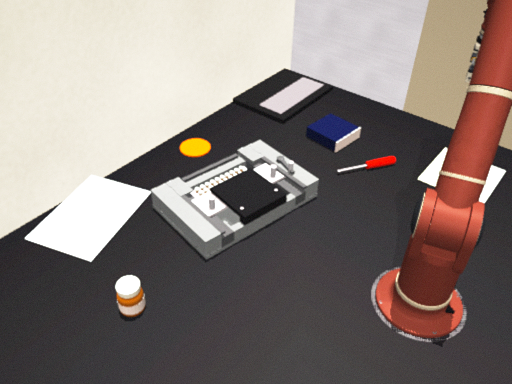

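The scene view shows the console around (250,225), with its posts near (241,183) and (269,240) and the latch near (236,171). In the side view the posts are near (212,205) and (273,173), and the latch near (287,163). I'll enlarge both.

```bash
cat > h.py <<'E'
import numpy as np, cv2
from scipy.spatial.transform import Rotation as R
from cell import manip
def q2R(q): return R.from_quat([q[1],q[2],q[3],q[0]]).as_matrix()
def ray(c,p):
    u=cv2.undistortPoints(np.array([[p]],float),c["K"],c["distortion"])[0,0]
    d=q2R(c["attitude"])@np.array([u[0],u[1],1]); return c["eye"],d/np.linalg.norm(d)
def plane(c,p,z):
    e,d=ray(c,p); return e+d*(z-e[2])/d[2]
def tri(c1,p1,c2,p2):
    A=0;b=0
    for c,p in((c1,p1),(c2,p2)):
        e,d=ray(c,p);M=np.eye(3)-np.outer(d,d);A=A+M;b=b+M@e
    return np.linalg.solve(A,b)
def proj(c,P):
    r=q2R(c["attitude"]).T
    return cv2.projectPoints(np.array([P],float),cv2.Rodrigues(r)[0],-r@c["eye"],c["K"],c["distortion"])[0][0,0]
E
python3 - <<'E'
from h import *
a=cv2.imread("pics/scene0.png")[145:300,175:325]; b=cv2.imread("pics/side0.png")[130:255,145:325]
cv2.imwrite("pics/z0.png",np.hstack([cv2.resize(a,None,fx=3.8,fy=3.8,interpolation=3)[:590,:570]]))
cv2.imwrite("pics/z1.png",cv2.resize(b,None,fx=4.4,fy=4.4,interpolation=3))
cs=manip.get_calibration("scene");cd=manip.get_calibration("side")
print(plane(cs,(241,183),.091),plane(cd,(273,170),.091),plane(cs,(269,240),.091),plane(cd,(212,203),.091))
E
```

```text
[ 0.52013523 -0.0951285   0.091     ] [ 0.50083799 -0.09188124  0.091     ] [0.55848925 0.11890616 0.091     ] [0.53799233 0.12404885 0.091     ]
```

View pics/z0.png

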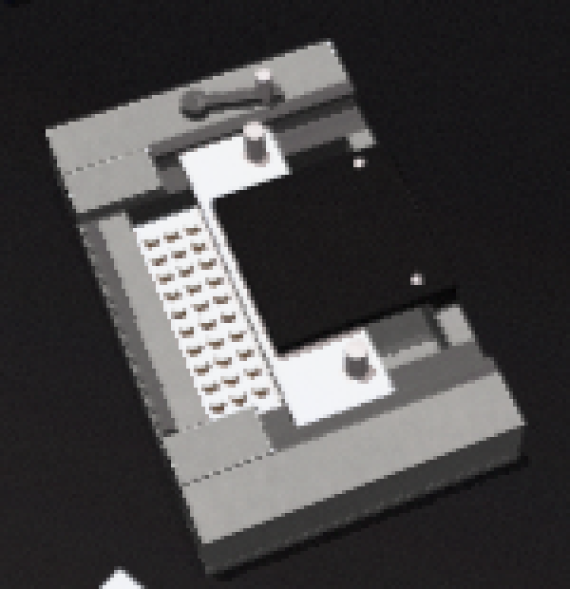

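View pics/z1.png

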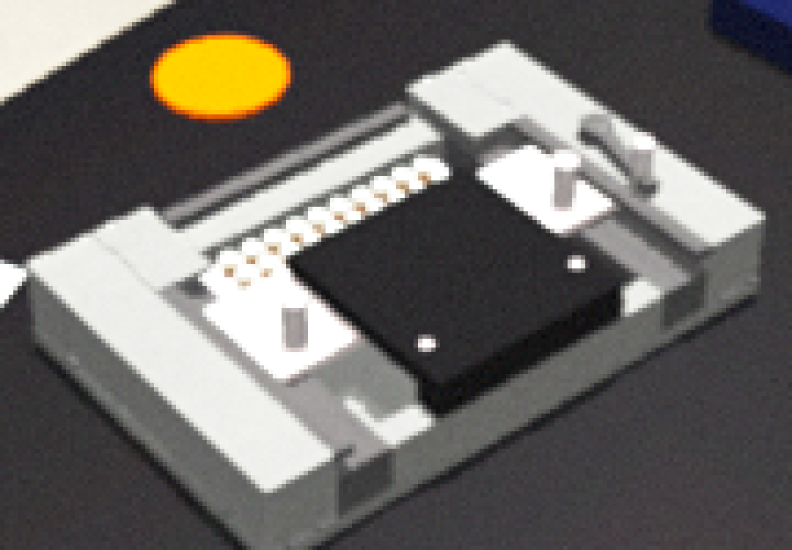

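Run:
```python
from h import *
cs=manip.get_calibration("scene");cd=manip.get_calibration("side")
S=lambda x,y:((x+.5)/3.8-.5+175,(y+.5)/3.8-.5+145)
D=lambda x,y:((x+.5)/4.4-.5+145,(y+.5)/4.4-.5+130)
loc=np.array([[-130,-200],[130,-200],[-130,200],[130,200]])/1e3
sp=[S(328,40),S(47,129),S(522,425),S(205,543)]
dp=[D(764,215),D(505,42),D(268,490),D(30,268)]
T=np.array([tri(cs,a,cd,b) for a,b in zip(sp,dp)]);print("tri\n",T.round(4))
for nm,P in(("tri",T),("sc",np.array([plane(cs,p,.064) for p in sp])),("sd",np.array([plane(cd,p,.064) for p in dp]))):
    a=(loc[:,0]+1j*loc[:,1]);b=P[:,0]+1j*P[:,1];o=b.mean();k=(a.conj()@(b-o))/(a.conj()@a)
    yaw=np.angle(k);print(nm,"o",o,"yaw",yaw,"scale",abs(k),"res mm",(np.abs(b-o-a*np.exp(1j*yaw))*1e3).round(1))
    for n,q,r in(("RP",S(254,129),D(567,160)),("LP",S(356,347),D(294,309)),("peg",S(263,75),D(645,143))):
        t=tri(cs,q,cd,r);z=(t[0]+1j*t[1]-o)*np.exp(-1j*yaw);print(n,t.round(4),"console",np.round(z*1e3,1))
    for n,c in(("Rhome",.03-.11j),("Lhome",.03+.11j),("pivot",.004-.172j)):print(n,np.round(o+c*np.exp(1j*yaw),4))
```

```text
tri
 [[ 0.3963 -0.1702  0.0658]
 [ 0.6482 -0.2195  0.0672]
 [ 0.4761  0.2185  0.0639]
 [ 0.7257  0.1679  0.0615]]
tri o (0.5615850084438954-0.0008262170881587899j) yaw -0.1990414835890218 scale 0.9878537567769896 res mm [2.  3.4 3.4 3.3]
RP [ 0.5105 -0.1076  0.092 ] console (-29-114.8j)
LP [0.5523 0.1074 0.0854] console (-30.5+104.3j)
peg [ 0.477  -0.1467  0.0991] console (-54.1-159.7j)
Rhome (0.5692-0.1146j)
Lhome (0.6127+0.1011j)
pivot (0.5315-0.1702j)
sc o (0.5613854811851298-0.0013097687221281518j) yaw -0.20097899790746357 scale 0.9932194756715289 res mm [1.5 1.9 2.9 2.6]
RP [ 0.5105 -0.1076  0.092 ] console (-28.6-114.3j)
LP [0.5523 0.1074 0.0854] console (-30.6+104.7j)
peg [ 0.477  -0.1467  0.0991] console (-53.7-159.3j)
Rhome (0.5688-0.1151j)
Lhome (0.6127+0.1005j)
pivot (0.531-0.1706j)
sd o (0.5619219065042613-0.0019530931781565342j) yaw -0.19148250532579503 scale 0.9917815890653361 res mm [1.7 0.5 4.  4.4]
RP [ 0.5105 -0.1076  0.092 ] console (-30.4-113.5j)
LP [0.5523 0.1074 0.0854] console (-30.2+105.5j)
peg [ 0.477  -0.1467  0.0991] console (-55.8-158.3j)
Rhome (0.5704-0.1157j)
Lhome (0.6123+0.1003j)
pivot (0.5331-0.1716j)
```

servo_tool(
  steps=[0.7, -0.7, 0, 0, 0, 0.94, -1, 0.65, -0.76, 0, 0, 0, 0.94, -1, 0.59, -0.8, 0, 0, 0, 0.94, -1, 0.53, -0.85, 0, 0, 0, 0.94, -1, 0.46, -0.88, 0, 0, 0, 0.94, -1, 0.4, -0.92, 0, 0, 0, 0.94, -1, 0.33, -0.94, 0, 0, 0, 0, -1, 0.33, -0.94, 0, 0, 0, 0, -1],
  squeeze=20,
)

```text
clock: 1.1
position: [0.2648, -0.4517, 0.2384]
orientation: [-0.005, 0.994, -0.109, -0.003]
wrist_force: [0.8, -0.2, -0.6]
width: 0.191
```

servo_tool(
  steps=[0.33, -0.94, 0, 0, 0, 0, -1, 0.33, -0.94, 0, 0, 0, 0, -1, 0.33, -0.94, 0, 0, 0, 0, -1, 0.33, -0.94, 0, 0, 0, 0, -1, 0.33, -0.94, 0, 0, 0, 0, -1, 0.33, -0.94, 0, 0, 0, 0, -1, 0.33, -0.94, 0, 0, 0, 0, -1, 0.33, -0.94, 0, 0, 0, 0, -1],
)

```text
clock: 2.1
position: [0.3716, -0.2744, 0.2373]
orientation: [-0.007, 0.994, -0.109, -0.006]
wrist_force: [0.6, -0.6, -0.0]
width: 0.01
```

servo_tool(
  steps=[0.33, -0.94, 0, 0, 0, 0, -1, 0.33, -0.94, 0, 0, 0, 0, -1, 0.33, -0.94, 0, 0, 0, 0, -1, 0.33, -0.94, 0, 0, 0, 0, -1, 0.3, -0.8, 0, 0, 0, 0, -1, 0, 0, 0, 0, 0, 0, -1],
)

```text
clock: 2.85
position: [0.437, -0.1656, 0.2366]
orientation: [-0.009, 0.994, -0.107, -0.008]
wrist_force: [0.3, -0.3, -0.6]
width: 0.004
```

Run:
```python
from h import *
s=manip.sense();print(s["position"],s["orientation"],s["wrist_force"],s["width"])
c=manip.get_calibration("wrist");im=manip.get_image("wrist")
import pickle;pickle.dump(c,open("w1.pkl","wb"));print(c)
cv2.imwrite("pics/w1.png",im[:,:,::-1])
```

```text
[ 0.43695535 -0.16564964  0.23656257] [-0.00854294  0.99419495 -0.10694331 -0.0081582 ] [ 0.29598344 -0.29393089 -0.63300623] 0.003557491015704858
{'K': array([[335.16535932,   0.        , 253.87884972],
       [  0.        , 335.16535932, 190.91435498],
       [  0.        ,   0.        ,   1.        ]]), 'distortion': array([-0.09499255,  0.        ,  0.        ,  0.        ,  0.        ]), 'eye': array([ 0.50834478, -0.18472042,  0.37644498]), 'attitude': array([-0.0818922 , -0.62149018,  0.77075904,  0.11390402])}
```

View pics/w1.png

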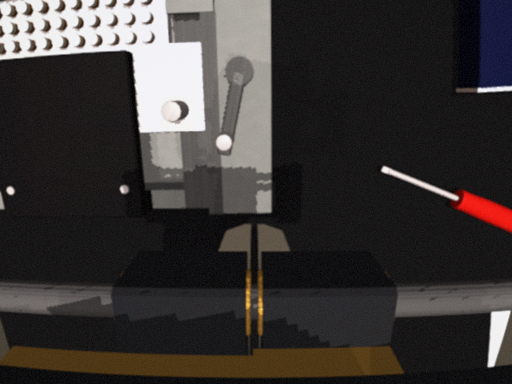

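The wrist view shows the right post top at (173,111), the peg top at (224,142), the pivot at (239,70) and the near-right cheek corner at (271,213).

Run:
```python
from h import *
import pickle
c=pickle.load(open("w1.pkl","rb"))
for n,p,z in(("RP",(174,110),.091),("peg",(224,142),.1),("pivot",(239,70),.08),("corner",(271,213),.064)):
    P=plane(c,p,z);w=(P[0]+1j*P[1]-(.5616-.0012j))*np.exp(.198j);print(n,P.round(4),np.round(w*1e3,1))
t=(.5616-.0012j)+np.array([-.065-.110j,-.065+.11j,.03-.11j])*np.exp(-.198j);print(t)
```

```text
RP [ 0.512  -0.1123  0.091 ] (-26.8-118.7j)
peg [ 0.4776 -0.1483  0.1   ] (-53.4-160.8j)
pivot [ 0.5321 -0.1724  0.08  ] (4.8-173.7j)
corner [ 0.3955 -0.1724  0.064 ] (-129.2-200.5j)
[0.476232  -0.09626474j 0.51950794+0.11943689j 0.56937589-0.11495208j]
```

servo_tool(
  steps=[0.31, -0.95, 0, -0.19, 0.23, -0.2, -1, 0.31, -0.95, 0.5, 0, 0, 0, -1, 0.31, -0.95, 0.5, 0, 0, 0, -1, 0, 0, 1, 0, 0, 0, -1, 0, 0, 1, 0, 0, 0, -1, 0, 0, 1, 0, 0, 0, -1, 0, 0, 1, 0, 0, 0, -1, 0, 0, 0, 0, 0, 0, -1],
)

```text
clock: 3.9
position: [0.47, -0.1142, 0.1082]
orientation: [0.005, 0.994, -0.109, -0.001]
wrist_force: [0.6, -0.2, 0.5]
width: 0.008
```

```bash
cat >> h.py <<'E'
O=.5616-.0012j; Y=-.198
def st():
    s=manip.sense();p=s["position"];r=q2R(s["orientation"]);f=s["wrist_force"]
    c=(p[0]+1j*p[1]-O)*np.exp(-1j*Y);g=(f[0]+1j*f[1])*np.exp(-1j*Y)
    print("t",round(s["clock"],2),"con mm",(c*1e3).round(1),"z",(p[2]*1e3).round(1),"yaw",np.arctan2(r[1,0],r[0,0]).round(3),"tilt",r[:2,2].round(4),"F con",g.round(1),f[2].round(1))
E
python3 -c "from h import *;st()"
```

```text
t 3.9 con mm (-67.6-128.8j) z 108.2 yaw -0.219 tilt [-0.0023 -0.0092] F con (0.6-0.1j) 0.5
```

servo_tool(
  steps=[0, -0.4, 0, 0, 0, -0.2, -1, 0, -0.2, 0.3, 0, 0, -0.15, -1, 0.2, 0, 0.3, 0, 0, 0, -1, 0.3, 0, 0.15, 0, 0, 0, -1, 0, 0, 0, 0, 0, 0, -1],
)

```text
clock: 4.53
position: [0.4885, -0.1026, 0.0908]
orientation: [0.005, 0.995, -0.095, 0.002]
wrist_force: [-0.6, 0.0, 0.3]
width: 0.004
```

```bash
python3 -c "from h import *;st()"
```

```text
t 4.53 con mm (-51.7-113.8j) z 90.8 yaw -0.19 tilt [ 0.0036 -0.0108] F con (-0.6-0.1j) 0.3
```

servo_tool(
  steps=[0.12, 0, 0, 0, 0, 0, -1, 0.12, 0, 0, 0, 0, 0, -1, 0.12, 0, 0, 0, 0, 0, -1],
)

```text
clock: 4.9
position: [0.4965, -0.1046, 0.0909]
orientation: [0.005, 0.995, -0.095, 0.001]
wrist_force: [-2.0, -0.1, 1.0]
width: 0.005
```

servo_tool(
  steps=[0.1, 0, 0, 0, 0, 0, -1],
)

```text
clock: 5.03
position: [0.4981, -0.1051, 0.0909]
orientation: [0.005, 0.995, -0.095, -0.0]
wrist_force: [-2.3, 0.6, 1.7]
width: 0.007
```

servo_tool(
  steps=[0.1, 0, 0, 0, 0, 0, -1],
)

```text
clock: 5.15
position: [0.4999, -0.1055, 0.0908]
orientation: [0.005, 0.995, -0.095, -0.001]
wrist_force: [-2.6, 0.9, 1.4]
width: 0.004
```

```bash
python3 -c "from h import *;st()"
```

```text
t 5.15 con mm (-40-114.4j) z 90.8 yaw -0.191 tilt [-0.0032 -0.0102] F con (-2.7+0.4j) 1.4
```

servo_tool(
  steps=[-0.4, -0.4, -0.6, 0, 0, 0, -1, -0.2, -1, -0.2, 0, 0, 0, -1, 0, -1, 0, 0, 0, 0, -1, 0, -1, 0, 0, 0, 0, -1, 0, -1, 0, 0, 0, 0, -1, 0, -1, 0, 0, 0, 0, -1, 0, -1, 0, 0, 0, 0, -1, 0, -1, 0, 0, 0, 0, -1],
)

```text
clock: 6.15
position: [0.5257, 0.0896, 0.1186]
orientation: [0.002, 0.995, -0.095, 0.01]
wrist_force: [0.3, 0.2, -1.0]
width: 0.006
```

```bash
python3 -c "from h import *;st()"
```

```text
t 6.15 con mm (-53.1+82j) z 118.6 yaw -0.19 tilt [ 0.0193 -0.0062] F con (0.2+0.3j) -1.0
```

servo_tool(
  steps=[0, -0.9, 0.1, 0, -0.25, 0.09, -1, 0, -0.1, 0.7, 0, 0, 0, -1, 0, 0, 0.35, 0, 0, 0, -1, 0.1, 0, 0, 0, 0, 0, -1],
)

```text
clock: 6.65
position: [0.533, 0.1169, 0.0891]
orientation: [0.0, 0.995, -0.097, 0.0]
wrist_force: [0.3, -0.8, 0.0]
width: 0.004
```

servo_tool(
  steps=[0.12, 0, 0, 0, 0, 0, -1],
)

```text
clock: 6.78
position: [0.536, 0.1151, 0.0888]
orientation: [0.001, 0.995, -0.098, 0.0]
wrist_force: [-0.4, 0.2, 0.0]
width: 0.005
```

```bash
python3 -c "from h import *;st()"
```

```text
t 6.78 con mm (-47.9+109j) z 88.8 yaw -0.196 tilt [ 0.     -0.0018] F con (-0.4+0.1j) 0.0
```

servo_tool(
  steps=[0.1, 0, 0, 0, 0, 0, -1],
)

```text
clock: 6.9
position: [0.5388, 0.1137, 0.089]
orientation: [0.001, 0.995, -0.099, 0.0]
wrist_force: [-1.0, 1.1, 0.4]
width: 0.006
```

servo_tool(
  steps=[0.1, 0, 0, 0, 0, 0, -1],
)

```text
clock: 7.02
position: [0.541, 0.1133, 0.089]
orientation: [0.001, 0.995, -0.099, -0.0]
wrist_force: [-1.0, 1.5, -1.1]
width: 0.006
```

servo_tool(
  steps=[0.1, 0, 0, 0, 0, 0, -1],
)

```text
clock: 7.15
position: [0.5432, 0.113, 0.089]
orientation: [0.001, 0.995, -0.099, -0.001]
wrist_force: [-1.0, 0.9, 0.2]
width: 0.007
```

servo_tool(
  steps=[0.1, 0, 0, 0, 0, 0, -1],
)

```text
clock: 7.28
position: [0.5456, 0.1126, 0.089]
orientation: [0.001, 0.995, -0.099, -0.001]
wrist_force: [-1.0, -0.4, -1.5]
width: 0.005
```

```bash
python3 -c "from h import *;st()"
```

```text
t 7.28 con mm (-38+108.4j) z 89.0 yaw -0.198 tilt [-0.0019 -0.0012] F con (-0.9-0.6j) -1.5
```

Run:
```python
from h import *
import pickle
c=manip.get_calibration("wrist");im=manip.get_image("wrist");pickle.dump(c,open("w2.pkl","wb"))
a=manip.get_image("scene")[150:290,180:320];b=manip.get_image("side")[140:250,150:330]
cv2.imwrite("pics/s2.png",a[:,:,::-1]);cv2.imwrite("pics/d2.png",b[:,:,::-1])
o=np.hstack([im[:300], cv2.resize(a,(288,300),interpolation=3)])[:,:,::-1];cv2.imwrite("pics/w2.png",o)
```

```text
(no output)
```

View pics/w2.png

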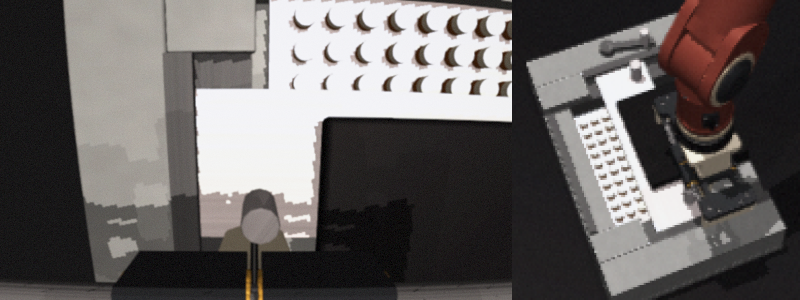

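Wrist crop: left post top at (261,224), touching the fingertips. The far plate edge runs from (199,88) to about (505,101). The scene inset shows the right post clear.

Run:
```python
from h import *
import pickle
c=pickle.load(open("w2.pkl","rb"))
C=lambda P:np.round((P[0]+1j*P[1]-O)*np.exp(-1j*Y)*1e3,1)
print("LP",C(plane(c,(261,223),.091)))
im=cv2.imread("pics/w2.png");g=cv2.cvtColor(im,6)
for x in(230,285,400,440,480,505):print(x,g[80:122,x].tolist() if x in(230,440) else "")
for p in((199,88),(262,90),(505,102)):print(p,C(plane(c,p,.055)))
```

```text
LP (-19+104.1j)
230 [113, 117, 114, 117, 119, 119, 111, 109, 154, 226, 243, 244, 243, 244, 244, 242, 243, 242, 243, 243, 243, 243, 244, 244, 244, 243, 244, 244, 243, 243, 244, 244, 244, 244, 243, 243, 244, 243, 244, 243, 245, 244]
285 
400 
440 [243, 244, 243, 242, 242, 240, 241, 239, 239, 219, 192, 171, 170, 217, 241, 243, 242, 243, 243, 242, 242, 242, 242, 242, 243, 242, 242, 242, 243, 243, 242, 242, 243, 242, 242, 242, 243, 242, 214, 110, 30, 16]
480 
505 
(199, 88) (39.9+134.9j)
(262, 90) (38.7+103j)
(505, 102) (35.6-28.6j)
```

servo_tool(
  steps=[0.1, 0, 0, 0, 0, 0, -1],
)

```text
clock: 7.55
position: [0.5482, 0.112, 0.0892]
orientation: [0.001, 0.995, -0.099, -0.001]
wrist_force: [-1.5, 1.2, -0.1]
width: 0.006
```

servo_tool(
  steps=[0.1, 0, 0, 0, 0, 0, -1],
)

```text
clock: 7.68
position: [0.5506, 0.1119, 0.0892]
orientation: [0.001, 0.995, -0.099, -0.001]
wrist_force: [-1.5, 1.2, 0.2]
width: 0.004
```

servo_tool(
  steps=[-0.4, 0.4, -0.6, 0, 0, 0, -1, -0.5, 1, -0.3, 0, 0, 0, -1, 0, 1, 0, 0, 0, 0, -1, 0, 1, 0, 0, 0, 0, -1, 0, 1, 0, 0, 0, 0, -1, 0, 1, 0, 0, 0, 0, -1, 0, 1, 0, 0, 0, 0, -1, 0, 1, 0, 0, 0, 0, -1],
)

```text
clock: 8.68
position: [0.4907, -0.0763, 0.1215]
orientation: [0.003, 0.995, -0.1, 0.007]
wrist_force: [-0.2, -0.5, 0.1]
width: 0.006
```

```bash
python3 -c "from h import *;st()"
```

```text
t 8.68 con mm (-54.7-87.5j) z 121.5 yaw -0.2 tilt [ 0.0131 -0.0071] F con (-0.1-0.5j) 0.1
```

servo_tool(
  steps=[0, 1, 0.1, 0.1, -0.17, 0, -1, 0, 0.05, 0.7, 0, 0, 0, -1, 0.1, 0, 0.45, 0, 0, 0, -1, 0.2, 0, 0, 0, 0, 0, -1],
)

```text
clock: 9.18
position: [0.4916, -0.1111, 0.0942]
orientation: [0.001, 0.995, -0.104, 0.004]
wrist_force: [-0.5, 0.3, -1.0]
width: 0.004
```

```bash
python3 -c "from h import *;st()"
```

```text
t 9.18 con mm (-47-121.6j) z 94.2 yaw -0.208 tilt [ 0.0072 -0.0024] F con (-0.6+0.2j) -1.0
```

servo_tool(
  steps=[0, -0.2, 0.15, 0, 0, -0.12, -1, 0.12, 0, 0, 0, 0, 0, -1, 0.12, 0, 0, 0, 0, 0, -1],
)

```text
clock: 9.55
position: [0.5003, -0.1062, 0.0914]
orientation: [0.001, 0.995, -0.098, 0.005]
wrist_force: [-0.8, -0.5, 0.5]
width: 0.009
```

servo_tool(
  steps=[0.1, 0, 0, 0, 0, 0, -1, 0.1, 0, 0, 0, 0, 0, -1],
)

```text
clock: 9.8
position: [0.5035, -0.1069, 0.0914]
orientation: [0.001, 0.995, -0.098, 0.003]
wrist_force: [-2.5, -0.2, 2.5]
width: 0.006
```

servo_tool(
  steps=[0.1, 0, 0, 0, 0, 0, -1, 0.1, 0, 0, 0, 0, 0, -1],
)

```text
clock: 10.05
position: [0.5076, -0.108, 0.0913]
orientation: [0.001, 0.995, -0.098, 0.001]
wrist_force: [-2.3, -0.5, 1.8]
width: 0.01
```

```bash
python3 -c "from h import *;st()"
```

```text
t 10.05 con mm (-32-115.4j) z 91.3 yaw -0.196 tilt [ 0.0026 -0.0019] F con (-2.1-0.9j) 1.8
```

servo_tool(
  steps=[0.1, 0, 0, 0, 0, 0, -1, 0.1, 0, 0, 0, 0, 0, -1],
)

```text
clock: 10.3
position: [0.5125, -0.1093, 0.0913]
orientation: [0.001, 0.995, -0.098, 0.001]
wrist_force: [-2.7, -0.8, 1.6]
width: 0.003
```

servo_tool(
  steps=[0.1, 0, 0, 0, 0, 0, -1, 0.1, 0, 0, 0, 0, 0, -1],
)

```text
clock: 10.55
position: [0.5177, -0.1106, 0.0913]
orientation: [0.001, 0.995, -0.098, 0.001]
wrist_force: [-2.0, 0.3, 2.1]
width: 0.004
```

servo_tool(
  steps=[-0.4, -0.4, -0.6, 0, 0, 0, -1, -0.3, -1, -0.2, 0, 0, 0, -1, 0, -1, 0, 0, -0.1, 0, -1, 0, -1, 0, 0, 0, 0, -1, 0, -1, 0, 0, 0, 0, -1, 0, -1, 0, 0, 0, 0, -1, 0, -1, 0, 0, -0.1, 0, -1, 0, -1, 0, 0, 0, 0, -1],
)

```text
clock: 11.55
position: [0.5436, 0.0866, 0.1213]
orientation: [-0.004, 0.995, -0.097, 0.006]
wrist_force: [-0.4, 0.6, -0.6]
width: 0.003
```

```bash
python3 -c "from h import *;st()"
```

```text
t 11.55 con mm (-34.9+82.5j) z 121.3 yaw -0.194 tilt [0.0123 0.0065] F con (-0.5+0.5j) -0.6
```

servo_tool(
  steps=[-0.15, -0.9, 0.1, -0.05, -0.16, 0, -1, 0, -0.05, 0.75, 0, 0, 0, -1, 0, 0, 0.4, 0, 0, 0, -1, 0.1, 0, 0, 0, 0, 0, -1],
)

```text
clock: 12.05
position: [0.549, 0.1201, 0.0942]
orientation: [-0.007, 0.996, -0.092, 0.004]
wrist_force: [-0.7, 0.4, -0.1]
width: 0.007
```

servo_tool(
  steps=[0.1, 0, 0, 0, 0, 0, -1, 0.1, 0, 0, 0, 0, 0, -1],
)

```text
clock: 12.3
position: [0.5549, 0.1188, 0.0954]
orientation: [-0.007, 0.996, -0.093, 0.005]
wrist_force: [-1.2, 1.1, -1.7]
width: 0.006
```

```bash
python3 -c "from h import *;st()"
```

```text
t 12.3 con mm (-30.2+116.3j) z 95.4 yaw -0.185 tilt [0.0118 0.0132] F con (-1.4+0.8j) -1.7
```

servo_tool(
  steps=[-0.15, 0.15, 0.1, -0.19, -0.11, 0.16, -1, 0, 0.2, 0.1, 0, 0, 0, -1, 0.1, 0, 0, 0, 0, 0, -1, 0.12, 0, 0, 0, 0, 0, -1],
)

```text
clock: 12.8
position: [0.5547, 0.1086, 0.0904]
orientation: [0.001, 0.995, -0.1, -0.0]
wrist_force: [-0.6, 1.4, 0.5]
width: 0.009
```

servo_tool(
  steps=[0.1, 0, 0, 0, 0, 0, -1, 0.1, 0, 0, 0, 0, 0, -1, 0.1, 0, 0, 0, 0, 0, -1],
)

```text
clock: 13.18
position: [0.5614, 0.1078, 0.0903]
orientation: [0.0, 0.995, -0.1, -0.002]
wrist_force: [-2.0, 0.5, 1.2]
width: 0.004
```

servo_tool(
  steps=[0.1, 0, 0, 0, 0, 0, -1, 0.1, 0, 0, 0, 0, 0, -1],
)

```text
clock: 13.42
position: [0.5666, 0.1072, 0.0904]
orientation: [0.0, 0.995, -0.099, -0.002]
wrist_force: [-2.4, 1.5, 1.8]
width: 0.007
```

```bash
python3 -c "from h import *;st()"
```

```text
t 13.43 con mm (-16.4+107.2j) z 90.4 yaw -0.199 tilt [-0.0036  0.0002] F con (-2.6+1j) 1.8
```

servo_tool(
  steps=[0.1, 0, 0, 0, 0, 0, -1],
)

```text
clock: 13.55
position: [0.5693, 0.1067, 0.0904]
orientation: [-0.0, 0.995, -0.099, -0.002]
wrist_force: [-1.7, 0.5, 1.6]
width: 0.011
```

servo_tool(
  steps=[-0.4, 0.4, -0.6, 0, 0, 0, -1, -0.3, 1, -0.3, 0, 0, 0, -1, 0, 1, 0, 0, -0.1, 0, -1, 0, 1, 0, 0, 0, 0, -1, 0, 1, 0, 0, 0, 0, -1, 0, 1, 0, 0, 0, 0, -1, 0, 1, 0, 0, 0, 0, -1, 0, 0.9, 0, 0, 0, 0, -1],
)

```text
clock: 14.55
position: [0.5153, -0.0805, 0.122]
orientation: [0.002, 0.995, -0.101, 0.003]
wrist_force: [0.2, -0.6, -0.5]
width: 0.006
```

servo_tool(
  steps=[0, 0.8, 0.1, 0, -0.1, 0, -1, 0, 0.05, 0.75, 0, 0, 0, -1, 0, 0, 0.5, 0, 0, 0, -1, 0, 0, 0, 0, 0, 0, -1],
)

```text
clock: 15.05
position: [0.51, -0.1093, 0.0919]
orientation: [0.005, 0.994, -0.105, 0.002]
wrist_force: [-0.1, -0.2, -0.2]
width: 0.007
```

```bash
python3 -c "from h import *;st()"
```

```text
t 15.05 con mm (-29.4-116.1j) z 91.9 yaw -0.211 tilt [ 0.0036 -0.0095] F con (-0-0.2j) -0.2
```

servo_tool(
  steps=[0.12, 0, 0, 0.1, -0.03, -0.15, -1, 0.12, 0, 0, 0, 0, 0, -1, 0.1, 0, 0, 0, 0, 0, -1],
)

```text
clock: 15.42
position: [0.5198, -0.1106, 0.0934]
orientation: [0.0, 0.995, -0.098, 0.003]
wrist_force: [0.5, -0.3, -0.4]
width: 0.007
```

servo_tool(
  steps=[0.1, 0, 0, 0, 0, 0, -1, 0.1, 0, 0, 0, 0, 0, -1, 0.1, 0, 0, 0, 0, 0, -1],
)

```text
clock: 15.8
position: [0.5249, -0.112, 0.0932]
orientation: [0.0, 0.995, -0.098, -0.0]
wrist_force: [-2.9, -0.2, 1.7]
width: 0.005
```

servo_tool(
  steps=[0.1, 0, 0, 0, 0, 0, -1, 0.1, 0, 0, 0, 0, 0, -1],
)

```text
clock: 16.05
position: [0.5296, -0.1131, 0.0932]
orientation: [0.0, 0.995, -0.098, -0.001]
wrist_force: [-2.2, 0.1, 2.7]
width: 0.002
```

```bash
python3 -c "from h import *;st()"
```

```text
t 16.05 con mm (-9.3-116j) z 93.2 yaw -0.197 tilt [-0.0016 -0.0007] F con (-2.2-0.3j) 2.7
```

Right is at -9.3 and left at about -13.5. I'll push right a little more, then switch to the left.

servo_tool(
  steps=[0.1, 0, 0, 0, 0, 0, -1],
)

```text
clock: 16.18
position: [0.5322, -0.1137, 0.0932]
orientation: [0.0, 0.995, -0.098, -0.001]
wrist_force: [-2.5, -0.2, 1.8]
width: 0.001
```

servo_tool(
  steps=[-0.4, -0.4, -0.6, 0, 0, 0, -1, -0.4, -1, -0.2, 0, 0, 0, -1, 0, -1, 0, 0, -0.1, 0, -1, 0, -1, 0, 0, 0, 0, -1, 0, -1, 0, 0, 0, 0, -1, 0, -1, 0, 0, 0, 0, -1, 0, -1, 0, 0, -0.1, 0, -1, 0, -0.9, 0, 0, 0, 0, -1],
)

```text
clock: 17.18
position: [0.5552, 0.0819, 0.1234]
orientation: [-0.005, 0.995, -0.097, 0.004]
wrist_force: [-0.1, 0.1, -0.4]
width: 0.006
```

servo_tool(
  steps=[-0.1, -0.7, 0.1, -0.15, -0.12, 0, -1, 0, 0, 0.75, -0.05, 0, 0.1, -1, 0, 0, 0.5, 0, 0, 0, -1, 0, 0, 0, 0, 0, 0, -1],
)

```text
clock: 17.68
position: [0.5583, 0.1091, 0.0935]
orientation: [-0.001, 0.995, -0.096, 0.004]
wrist_force: [0.4, -0.5, 0.1]
width: 0.01
```

```bash
python3 -c "from h import *;st()"
```

```text
t 17.68 con mm (-24.9+107.4j) z 93.5 yaw -0.192 tilt [0.0072 0.002 ] F con (0.5-0.4j) 0.1
```

servo_tool(
  steps=[0.14, 0, 0, 0, -0.09, 0.06, -1, 0.14, 0, 0, 0, 0, 0, -1, 0.12, 0, 0, 0, 0, 0, -1],
)

```text
clock: 18.05
position: [0.5699, 0.1064, 0.0952]
orientation: [-0.002, 0.995, -0.099, 0.001]
wrist_force: [-0.2, -1.3, 0.5]
width: 0.006
```

servo_tool(
  steps=[0.1, 0, 0, 0, 0, 0, -1, 0.1, 0, 0, 0, 0, 0, -1, 0.1, 0, 0, 0, 0, 0, -1],
)

```text
clock: 18.42
position: [0.5762, 0.1055, 0.0953]
orientation: [-0.003, 0.995, -0.099, -0.001]
wrist_force: [-1.0, 0.3, 0.9]
width: 0.003
```

servo_tool(
  steps=[0.1, 0, 0, 0, 0, 0, -1, 0.1, 0, 0, 0, 0, 0, -1],
)

```text
clock: 18.68
position: [0.581, 0.1049, 0.0953]
orientation: [-0.003, 0.995, -0.099, -0.001]
wrist_force: [-1.0, 1.9, 2.1]
width: 0.005
```

```bash
python3 -c "from h import *;st()"
```

```text
t 18.68 con mm (-1.9+107.8j) z 95.3 yaw -0.198 tilt [-0.0013  0.0056] F con (-1.4+1.6j) 2.1
```

Left is at -1.9 and right at -6.7. Switching to the right.

servo_tool(
  steps=[0.1, 0, 0, 0, 0, 0, -1],
)

```text
clock: 18.8
position: [0.5836, 0.1045, 0.0953]
orientation: [-0.003, 0.995, -0.099, -0.001]
wrist_force: [-1.2, 1.9, 1.3]
width: 0.004
```

servo_tool(
  steps=[-0.4, 0.4, -0.6, 0, 0, 0, -1, -0.3, 1, -0.3, 0, 0, 0, -1, 0, 1, 0, 0, -0.1, 0, -1, 0, 1, 0, 0, 0, 0, -1, 0, 1, 0, 0, 0, 0, -1, 0, 1, 0, 0, 0, 0, -1, 0, 1, 0, 0, 0, 0, -1, 0, 0.9, 0, 0, 0, 0, -1],
)

```text
clock: 19.8
position: [0.53, -0.0832, 0.1259]
orientation: [-0.0, 0.995, -0.1, 0.004]
wrist_force: [-0.4, 0.6, 0.1]
width: 0.003
```

servo_tool(
  steps=[0, 0.8, 0.1, 0, -0.1, 0, -1, 0, 0.05, 0.8, 0, 0, -0.1, -1, 0, 0, 0.6, 0, 0, 0, -1, 0, 0, 0, 0, 0, 0, -1],
)

```text
clock: 20.3
position: [0.5248, -0.1121, 0.0917]
orientation: [0.002, 0.995, -0.101, 0.003]
wrist_force: [-0.4, 0.4, 0.2]
width: 0.006
```

```bash
python3 -c "from h import *;st()"
```

```text
t 20.3 con mm (-14.3-116j) z 91.7 yaw -0.202 tilt [ 0.0063 -0.005 ] F con (-0.5+0.3j) 0.2
```

servo_tool(
  steps=[0.14, 0, 0, 0.05, -0.08, 0, -1, 0.12, 0, 0, 0, 0, 0, -1, 0.1, 0, 0, 0, 0, 0, -1, 0.1, 0, 0, 0, 0, 0, -1],
)

```text
clock: 20.8
position: [0.5363, -0.114, 0.0931]
orientation: [-0.0, 0.995, -0.1, -0.0]
wrist_force: [-2.8, -0.3, 0.8]
width: 0.007
```

servo_tool(
  steps=[0.1, 0, 0, 0, 0, 0, -1, 0.1, 0, 0, 0, 0, 0, -1],
)

```text
clock: 21.05
position: [0.5402, -0.1151, 0.0931]
orientation: [-0.0, 0.995, -0.1, -0.002]
wrist_force: [-1.9, 0.3, 2.2]
width: 0.008
```

servo_tool(
  steps=[0.08, 0, 0, 0, 0, 0, -1],
)

```text
clock: 21.18
position: [0.542, -0.1156, 0.0931]
orientation: [-0.0, 0.995, -0.1, -0.002]
wrist_force: [-2.6, 0.0, 0.9]
width: 0.003
```

servo_tool(
  steps=[0.08, 0, 0, 0, 0, 0, -1],
)

```text
clock: 21.3
position: [0.5438, -0.116, 0.0931]
orientation: [-0.0, 0.995, -0.1, -0.002]
wrist_force: [-5.2, 0.6, 3.9]
width: 0.004
```

```bash
python3 -c "from h import *;st()"
```

```text
t 21.3 con mm (5.1-116j) z 93.1 yaw -0.201 tilt [-0.0045  0.0005] F con (-5.2-0.4j) 3.9
```

servo_tool(
  steps=[0.06, 0, 0, 0, 0, 0, -1],
)

```text
clock: 21.42
position: [0.5439, -0.1159, 0.0929]
orientation: [-0.0, 0.995, -0.1, -0.004]
wrist_force: [-5.5, 1.2, 3.5]
width: 0.005
```

```bash
python3 -c "from h import *;st()"
```

```text
t 21.43 con mm (5.2-116j) z 92.9 yaw -0.201 tilt [-0.0081  0.0013] F con (-5.6+0.1j) 3.5
```

servo_tool(
  steps=[-0.4, -0.4, -0.6, 0, 0, 0, -1, -0.5, -1, -0.2, 0, -0.15, 0, -1, 0, -1, 0, 0, -0.1, 0, -1, 0, -1, 0, 0, 0, 0, -1, 0, -1, 0, 0, 0, 0, -1, 0, -1, 0, 0, 0, 0, -1, 0, -1, 0, 0, -0.1, 0, -1, 0, -0.9, 0, 0, 0, 0, -1],
)

```text
clock: 22.42
position: [0.5698, 0.0797, 0.124]
orientation: [-0.006, 0.995, -0.099, -0.0]
wrist_force: [-0.2, -0.1, 0.1]
width: 0.005
```

servo_tool(
  steps=[-0.1, -0.7, 0.1, -0.15, -0.12, 0, -1, 0, 0, 0.75, -0.05, 0, 0.1, -1, 0, 0, 0.6, 0, 0, 0, -1, 0, 0, 0, 0, 0, 0, -1],
)

```text
clock: 22.92
position: [0.5748, 0.1073, 0.0918]
orientation: [-0.003, 0.995, -0.098, 0.001]
wrist_force: [0.6, -0.8, 0.6]
width: 0.007
```

```bash
python3 -c "from h import *;st()"
```

```text
t 22.93 con mm (-8.4+108.9j) z 91.8 yaw -0.197 tilt [0.0036 0.0065] F con (0.8-0.7j) 0.6
```

servo_tool(
  steps=[0.14, 0, 0, -0.07, -0.04, 0, -1, 0.12, 0, 0, 0, 0, 0, -1, 0.08, 0, 0, 0, 0, 0, -1],
)

```text
clock: 23.3
position: [0.5851, 0.1049, 0.0935]
orientation: [-0.001, 0.995, -0.099, 0.001]
wrist_force: [-1.4, 1.2, 1.2]
width: 0.007
```

servo_tool(
  steps=[0.08, 0, 0, 0, 0, 0, -1],
)

```text
clock: 23.42
position: [0.5867, 0.1047, 0.0935]
orientation: [-0.001, 0.995, -0.099, 0.001]
wrist_force: [-0.8, 1.2, -0.9]
width: 0.002
```

servo_tool(
  steps=[0.08, 0, 0, 0, 0, 0, -1],
)

```text
clock: 23.55
position: [0.5882, 0.1045, 0.0935]
orientation: [-0.001, 0.995, -0.099, 0.0]
wrist_force: [-1.9, 1.1, 0.9]
width: 0.004
```

servo_tool(
  steps=[0.08, 0, 0, 0, 0, 0, -1],
)

```text
clock: 23.68
position: [0.5887, 0.1044, 0.0935]
orientation: [-0.001, 0.995, -0.099, -0.002]
wrist_force: [-4.8, 1.1, 5.6]
width: 0.009
```

servo_tool(
  steps=[0.08, 0, 0, 0, 0, 0, -1],
)

```text
clock: 23.8
position: [0.5888, 0.1044, 0.0934]
orientation: [-0.001, 0.995, -0.099, -0.004]
wrist_force: [-5.6, 0.1, 5.3]
width: 0.006
```

```bash
python3 -c "from h import *;st()"
```

```text
t 23.8 con mm (5.9+108.9j) z 93.4 yaw -0.197 tilt [-0.0077  0.0031] F con (-5.5-1j) 5.3
```

servo_tool(
  steps=[-0.4, 0.4, -0.6, 0, 0, 0, -1, -0.3, 1, -0.3, 0, -0.1, 0, -1, 0, 1, 0, 0, -0.1, 0, -1, 0, 1, 0, 0, 0, 0, -1, 0, 1, 0, 0, 0, 0, -1, 0, 1, 0, 0, 0, 0, -1, 0, 1, 0, 0, 0, 0, -1, 0, 0.9, 0, 0, 0, 0, -1],
)

```text
clock: 24.8
position: [0.5411, -0.0835, 0.1255]
orientation: [0.001, 0.995, -0.1, 0.003]
wrist_force: [-0.4, 0.8, -0.2]
width: 0.006
```

servo_tool(
  steps=[0, 0.8, 0.1, 0, -0.1, 0, -1, 0, 0.05, 0.8, 0, 0, -0.1, -1, 0.1, 0, 0.55, 0, 0, 0, -1, 0, 0, 0, 0, 0, 0, -1],
)

```text
clock: 25.3
position: [0.5411, -0.114, 0.0931]
orientation: [0.004, 0.995, -0.1, 0.006]
wrist_force: [0.8, 0.7, 0.1]
width: 0.005
```

```bash
python3 -c "from h import *;st()"
```

```text
t 25.3 con mm (2.1-114.6j) z 93.1 yaw -0.201 tilt [ 0.0102 -0.0082] F con (0.6+0.9j) 0.1
```

servo_tool(
  steps=[0.04, 0, 0.04, 0.08, -0.12, 0, -1, 0.06, 0, 0, 0, 0, 0, -1],
)

```text
clock: 25.55
position: [0.5444, -0.1143, 0.0931]
orientation: [-0.0, 0.995, -0.1, 0.002]
wrist_force: [-2.0, -0.5, -0.6]
width: 0.003
```

servo_tool(
  steps=[0.06, 0, -0.03, 0, 0, 0, -1],
)

```text
clock: 25.68
position: [0.5447, -0.1142, 0.0936]
orientation: [-0.0, 0.995, -0.099, 0.0]
wrist_force: [-2.7, 0.1, -1.9]
width: 0.007
```

servo_tool(
  steps=[0.08, 0, -0.04, 0, 0, 0, -1],
)

```text
clock: 25.8
position: [0.5449, -0.1141, 0.0941]
orientation: [-0.001, 0.995, -0.099, -0.002]
wrist_force: [-2.6, 0.3, -2.7]
width: 0.007
```

```bash
python3 -c "from h import *;st()"
```

```text
t 25.8 con mm (5.8-114j) z 94.1 yaw -0.199 tilt [-0.0042  0.0014] F con (-2.6-0.2j) -2.7
```

servo_tool(
  steps=[0.1, 0, -0.01, 0, 0, 0, -1],
)

```text
clock: 25.92
position: [0.5449, -0.1142, 0.0938]
orientation: [-0.001, 0.995, -0.099, -0.005]
wrist_force: [-6.2, 0.2, 2.3]
width: 0.002
```

servo_tool(
  steps=[0.1, 0, -0.015, 0, 0, 0, -1],
)

```text
clock: 26.05
position: [0.545, -0.1142, 0.0938]
orientation: [-0.001, 0.995, -0.099, -0.008]
wrist_force: [-6.7, 1.0, 3.3]
width: 0.006
```

```bash
python3 -c "from h import *;st()"
```

```text
t 26.05 con mm (5.9-114.1j) z 93.8 yaw -0.199 tilt [-0.0159  0.0034] F con (-6.7-0.4j) 3.3
```

servo_tool(
  steps=[0.14, 0, -0.02, 0, 0.1, 0, -1],
)

```text
clock: 26.18
position: [0.545, -0.1142, 0.0938]
orientation: [-0.001, 0.995, -0.099, -0.008]
wrist_force: [-8.5, 1.2, 3.3]
width: 0.004
```

```bash
python3 -c "from h import *;st()"
```

```text
t 26.18 con mm (6-114j) z 93.8 yaw -0.199 tilt [-0.0163  0.0034] F con (-8.6-0.4j) 3.3
```

servo_tool(
  steps=[0.19, 0, -0.03, 0, 0.12, 0, -1],
)

```text
clock: 26.3
position: [0.5451, -0.1142, 0.0938]
orientation: [-0.001, 0.995, -0.099, -0.009]
wrist_force: [-9.4, 2.4, 4.6]
width: 0.004
```

servo_tool(
  steps=[0.19, 0, -0.03, 0, 0.12, 0, -1],
)

```text
clock: 26.42
position: [0.5451, -0.1142, 0.0938]
orientation: [-0.001, 0.995, -0.099, -0.01]
wrist_force: [-9.5, 2.0, 3.2]
width: 0.002
```

```bash
python3 -c "from h import *;st()"
```

```text
t 26.43 con mm (6.1-114j) z 93.8 yaw -0.198 tilt [-0.0192  0.0036] F con (-9.7+0.1j) 3.2
```

servo_tool(
  steps=[0.235, 0, -0.035, 0, 0.17, 0, -1, 0.235, 0, -0.035, 0, 0.17, 0, -1],
)

```text
clock: 26.68
position: [0.5452, -0.1142, 0.0938]
orientation: [-0.001, 0.995, -0.099, -0.01]
wrist_force: [-10.8, 2.2, 5.2]
width: 0.008
```

```bash
python3 -c "from h import *;st()"
```

```text
t 26.68 con mm (6.1-114.1j) z 93.8 yaw -0.198 tilt [-0.0193  0.0032] F con (-11+0.1j) 5.2
```

servo_tool(
  steps=[0.262, 0, -0.045, 0, 0.19, 0, -1, 0.262, 0, -0.045, 0, 0.19, 0, -1],
)

```text
clock: 26.92
position: [0.5452, -0.1142, 0.0938]
orientation: [-0.0, 0.995, -0.099, -0.01]
wrist_force: [-12.0, 2.3, 3.5]
width: 0.008
```

servo_tool(
  steps=[0.262, 0, -0.045, 0, 0.19, 0, -1, 0.262, 0, -0.045, 0, 0.19, 0, -1, 0.262, 0, -0.045, 0, 0.19, 0, -1, 0.262, 0, -0.045, 0, 0.19, 0, -1],
)

```text
clock: 27.42
position: [0.5452, -0.1142, 0.0938]
orientation: [-0.0, 0.995, -0.099, -0.01]
wrist_force: [-12.2, 2.3, 5.0]
width: 0.002
```

```bash
python3 -c "from h import *;st()"
```

```text
t 27.43 con mm (6.1-114j) z 93.8 yaw -0.197 tilt [-0.0192  0.002 ] F con (-12.4-0.1j) 5.0
```

servo_tool(
  steps=[-0.6, 0, 0, 0, 0, 0, -1, 0, 0, -0.9, 0, 0.23, 0, -1, 0, 0, -1, 0, 0, 0, -1, -0.88, 0.73, 0, 0, 0, 0, -1, -0.88, 0.73, 0, 0, 0, 0, -1, -0.88, 0.73, 0, 0, 0, 0, -1, 0, 0, 0, 0, 0, -0.9, -1, 0, 0, 0, 0, 0, -0.9, -1],
)

```text
clock: 28.42
position: [0.4697, -0.1559, 0.149]
orientation: [0.005, 0.999, -0.024, 0.02]
wrist_force: [0.1, 0.1, 0.3]
width: 0.005
```

servo_tool(
  steps=[0, 0, 0, 0, 0, -0.95, -1, 0, 0, 0, 0, 0, -0.95, -1, 0, 0, 0, 0, 0, -0.95, -1, 0, 0, 0, 0, 0, -0.95, -1, 0, 0, 0, 0, 0, -0.95, -1, 0, 0, 0, 0, 0, -0.95, -1, 0, 0, 0, 0, 0, -0.4, -1, 0, 0, 0, 0, 0, 0, -1],
)

```text
clock: 29.42
position: [0.4867, -0.1599, 0.1568]
orientation: [0.019, 0.973, 0.225, 0.037]
wrist_force: [-0.7, 1.0, -0.5]
width: 0.005
```

Run:
```python
from h import *
st()
import pickle
c=manip.get_calibration("wrist");im=manip.get_image("wrist");pickle.dump(c,open("w3.pkl","wb"));cv2.imwrite("pics/w3.png",im[:,:,::-1])
```

```text
t 29.43 con mm (-42.2-170.4j) z 156.8 yaw 0.457 tilt [ 0.0813 -0.0199] F con (-0.9+0.8j) -0.5
```

View pics/w3.png

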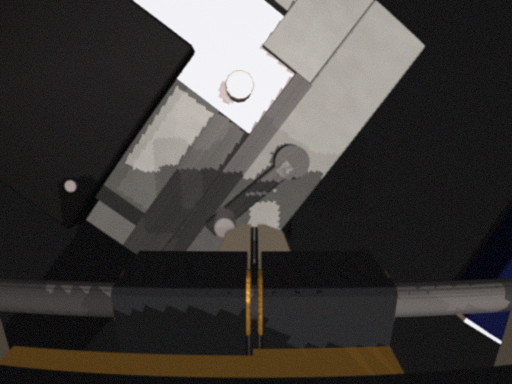

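Wrist view: right post (239,86), peg (224,226), pivot (291,161). The latch hasn't moved, but the tool has tilted 0.08 rad during the turn, so I'll level it.

servo_tool(
  steps=[0, 0, 0, 0.4, -0.45, -0.2, -1, 0, 0, 0, 0.3, -0.4, -0.2, -1, 0, 0, 0, 0, 0, -0.1, -1],
)

```text
clock: 29.85
position: [0.4874, -0.16, 0.1572]
orientation: [-0.0, 0.97, 0.245, -0.002]
wrist_force: [-0.2, -0.2, 1.2]
width: 0.003
```

Run:
```python
from h import *
st()
import pickle
c=pickle.load(open("w3.pkl","rb"))
C=lambda P:np.round((P[0]+1j*P[1]-O)*np.exp(-1j*Y)*1e3,1)
for n,p,z in(("RP",(239,86),.091),("peg",(224,226),.1),("piv",(291,161),.08)):print(n,C(plane(c,p,z)))
s=manip.sense();p=s["position"];r=q2R(s["orientation"])
t=O+(-.075-.169j)*np.exp(1j*Y);d=r.T@(np.array([t.real,t.imag,p[2]])-p);print("to start, tool mm",(d*1e3).round(1))
```

```text
t 29.85 con mm (-41.5-170.3j) z 157.2 yaw 0.494 tilt [-0.0046 -0.0011] F con (-0.2-0.2j) 1.2
RP (21.7-115.4j)
peg (-52.7-159.2j)
piv (5-171.6j)
to start, tool mm [-25.  -22.4   0.1]
```

servo_tool(
  steps=[-0.6, -0.45, 0, 0, 0, 0, -1, -0.5, -0.45, 0, 0, 0, 0, -1, 0, 0, 0.8, 0, 0, 0, -1, 0, 0, 0.8, 0, 0, 0, -1, 0, 0, 0, 0, 0, 0, -1],
)

```text
clock: 30.48
position: [0.4515, -0.1531, 0.1172]
orientation: [0.001, 0.97, 0.244, 0.0]
wrist_force: [-0.6, -0.0, 0.9]
width: 0.009
```

```bash
python3 -c "from h import *;st()"
```

```text
t 30.48 con mm (-78.1-170.6j) z 117.2 yaw 0.492 tilt [ 0.0009 -0.0026] F con (-0.6-0.2j) 0.9
```

servo_tool(
  steps=[0, 0, 0.4, 0, 0, 0, -1, 0, 0, 0.05, 0, 0, 0, -1, 0.2, 0, 0, 0, 0, 0, -1, 0.2, 0, 0, 0, 0, 0, -1],
)

```text
clock: 30.98
position: [0.4616, -0.1486, 0.1069]
orientation: [0.002, 0.97, 0.243, 0.001]
wrist_force: [-3.7, 0.3, 1.6]
width: 0.011
```

servo_tool(
  steps=[0.2, 0, 0, 0, 0, 0, -1, 0.2, 0, 0, 0, 0, 0, -1],
)

```text
clock: 31.22
position: [0.4663, -0.1431, 0.1062]
orientation: [0.0, 0.97, 0.243, -0.004]
wrist_force: [-2.8, -0.1, 0.7]
width: 0.008
```

```bash
python3 -c "from h import *;st()"
```

```text
t 31.23 con mm (-65.5-157.8j) z 106.2 yaw 0.491 tilt [-0.0068 -0.0026] F con (-2.7-0.6j) 0.7
```

servo_tool(
  steps=[0.25, 0, 0, 0, 0, 0, -1, 0.25, 0, 0, 0, 0, 0, -1, 0.25, 0, 0, 0, 0, 0, -1],
)

```text
clock: 31.6
position: [0.4828, -0.1328, 0.1055]
orientation: [-0.0, 0.97, 0.243, -0.005]
wrist_force: [-2.2, 1.0, 0.4]
width: 0.006
```

servo_tool(
  steps=[0.25, 0, 0, 0, 0, 0, -1, 0.25, 0, 0, 0, 0, 0, -1],
)

```text
clock: 31.85
position: [0.4963, -0.1266, 0.1057]
orientation: [0.0, 0.97, 0.244, -0.003]
wrist_force: [-2.5, -0.3, -0.4]
width: 0.007
```

```bash
python3 -c "
from h import *;st()
im=manip.get_image('wrist');s=manip.get_image('scene')[150:290,180:320]
cv2.imwrite('pics/w4.png',np.hstack([im[:300],cv2.resize(s,(288,300),interpolation=3)])[:,:,::-1])"
```

```text
t 31.85 con mm (-39.4-135.8j) z 105.7 yaw 0.492 tilt [-0.0058 -0.0018] F con (-2.4-0.7j) -0.4
```

View pics/w4.png

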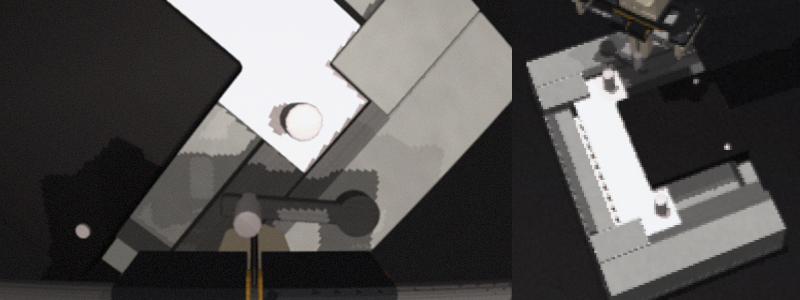

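servo_tool(
  steps=[0.25, 0, 0, 0, 0, 0, -1, 0.25, 0, 0, 0, 0, 0, -1, 0.25, 0, 0, 0, 0, 0, -1],
)

```text
clock: 32.33
position: [0.5153, -0.1194, 0.106]
orientation: [0.002, 0.97, 0.243, -0.001]
wrist_force: [-1.3, -1.6, 0.7]
width: 0.002
```

servo_tool(
  steps=[0.2, 0, 0, 0, 0, 0, -1],
)

```text
clock: 32.45
position: [0.5202, -0.118, 0.1061]
orientation: [0.003, 0.97, 0.242, -0.001]
wrist_force: [-1.6, -4.1, 0.1]
width: 0.006
```

servo_tool(
  steps=[0.15, 0, 0, 0, 0, 0, -1],
)

```text
clock: 32.58
position: [0.5237, -0.1178, 0.1061]
orientation: [0.004, 0.97, 0.242, -0.002]
wrist_force: [-1.1, -5.2, 0.0]
width: 0.003
```

```bash
python3 -c "from h import *;st()"
```

```text
t 32.58 con mm (-14.2-121.7j) z 106.1 yaw 0.488 tilt [-0.0016 -0.0082] F con (-0-5.3j) 0.0
```

servo_tool(
  steps=[0.08, 0.13, 0, 0, 0, 0, -1],
)

```text
clock: 32.7
position: [0.5271, -0.1188, 0.1061]
orientation: [0.003, 0.97, 0.242, -0.002]
wrist_force: [-1.8, -0.1, 0.9]
width: 0.002
```

servo_tool(
  steps=[0.1, 0.09, 0, 0, 0, 0, -1],
)

```text
clock: 32.83
position: [0.5304, -0.1191, 0.106]
orientation: [0.003, 0.97, 0.242, -0.002]
wrist_force: [-1.0, -1.1, 0.2]
width: 0.007
```

```bash
python3 -c "from h import *;st()"
```

```text
t 32.83 con mm (-7.4-121.7j) z 106.0 yaw 0.489 tilt [-0.0024 -0.0061] F con (-0.8-1.3j) 0.2
```

servo_tool(
  steps=[0.08, 0.08, 0, 0, 0, 0, -1],
)

```text
clock: 32.95
position: [0.5318, -0.1194, 0.1059]
orientation: [0.002, 0.97, 0.242, -0.004]
wrist_force: [-6.2, -0.7, 2.4]
width: 0.005
```

servo_tool(
  steps=[0.06, 0.06, 0, 0, 0, 0, -1],
)

```text
clock: 33.08
position: [0.532, -0.1196, 0.1057]
orientation: [0.001, 0.97, 0.242, -0.006]
wrist_force: [-5.6, -0.8, 3.4]
width: 0.003
```

servo_tool(
  steps=[0.06, 0.06, 0, 0, 0, 0, -1],
)

```text
clock: 33.2
position: [0.5322, -0.1197, 0.1056]
orientation: [0.0, 0.97, 0.243, -0.008]
wrist_force: [-6.0, -0.0, 4.0]
width: 0.006
```

```bash
python3 -c "
from h import *;st()
im=manip.get_image('wrist');s=manip.get_image('scene')[150:290,180:320]
cv2.imwrite('pics/w5.png',np.hstack([im[:300],cv2.resize(s,(288,300),interpolation=3)])[:,:,::-1])"
```

```text
t 33.2 con mm (-5.5-122j) z 105.6 yaw 0.49 tilt [-0.0153 -0.004 ] F con (-5.9-1.2j) 4.0
```

View pics/w5.png

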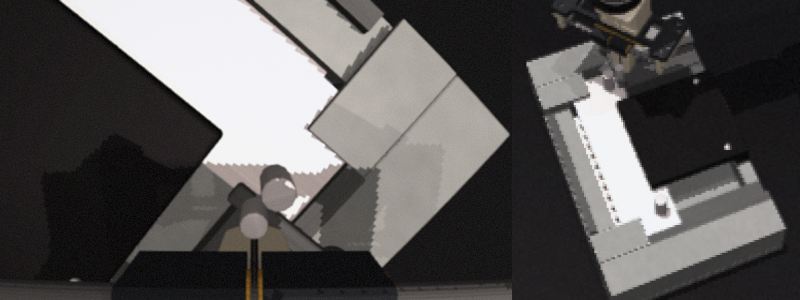

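The latch stopped firmly with the peg at (254,223), just behind the post at (279,190). I'll back away and measure the angle.

servo_tool(
  steps=[-0.4, -0.25, 0, 0, 0, 0, -1, -0.8, -0.4, 0, 0, 0.15, 0, -1, -0.3, 0, -0.8, 0, 0, 0, -1, 0, 0, -1, 0, 0, 0, -1, 0, 0, -1, 0, 0, 0, -1, -0.8, 0, -1, 0, 0, 0, -1, -0.8, 0, -0.5, 0, 0, 0, -1, 0, 0, 0, 0, 0, 0, -1],
)

```text
clock: 34.3
position: [0.4616, -0.1369, 0.2187]
orientation: [-0.0, 0.969, 0.246, 0.012]
wrist_force: [0.5, 0.1, 0.3]
width: 0.007
```

Run:
```python
from h import *
import pickle
st();c=manip.get_calibration("wrist");im=manip.get_image('wrist');pickle.dump(c,open("w6.pkl","wb"))
cv2.imwrite('pics/w6.png',im[:,:,::-1])
cv2.imwrite('pics/s6.png',manip.get_image('scene')[:,:,::-1])
```

```text
t 34.3 con mm (-71.4-152.7j) z 218.7 yaw 0.498 tilt [0.0229 0.0065] F con (0.5+0.2j) 0.3
```

View pics/w6.png

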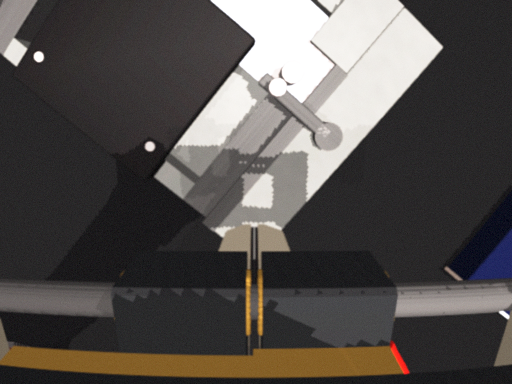

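Wrist view: bar with peg top at (278,87), pivot at (328,136), and the post just beyond the peg near (288,75).

Run:
```python
from h import *
import pickle
c=pickle.load(open("w6.pkl","rb"));cs=manip.get_calibration("scene")
C=lambda P:np.round((P[0]+1j*P[1]-O)*np.exp(-1j*Y)*1e3,1)
a=C(plane(c,(278,87),.1));b=C(plane(c,(328,136),.079));print("peg",a,"piv",b)
d=a-b;print("theta",np.arctan2(d.imag,-d.real),abs(d))
# direction edge of right cheek outer edge near->far for reference
e1,e2=C(plane(c,(441,46),.064)),C(plane(c,(282,229),.064));print("cheek edge",e1,e2,np.angle(e1-e2))
im=cv2.imread("pics/w6.png")[30:160,200:380];s=cv2.imread("pics/s6.png")[150:290,180:320]
cv2.imwrite("pics/z6.png",np.hstack([cv2.resize(im,(500,361),interpolation=3)[:360],cv2.resize(s[:140],(300,360),interpolation=3)]))
```

```text
peg (5.5-113.7j) piv (4.4-172.3j)
theta 1.589565453545568 58.610323322773105
cheek edge (129.1-199.3j) (-86.2-201.2j) 0.008824666414663
```

View pics/z6.png

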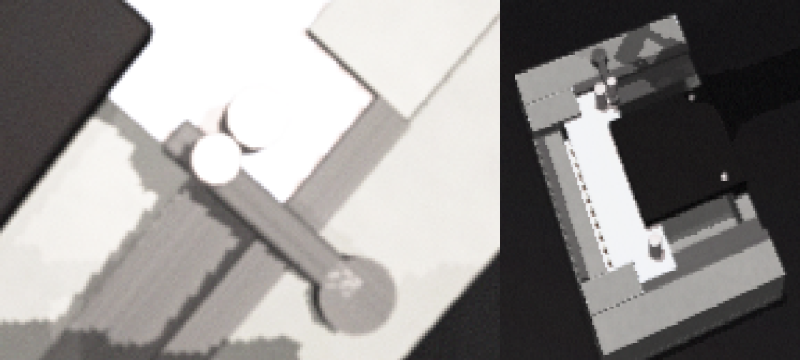

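The bar lies behind the post at θ≈1.58 and the tool is clear. One last squareness check, then I'll hand in.

Run:
```python
from h import *
cs=manip.get_calibration("scene")
C=lambda P:np.round((P[0]+1j*P[1]-O)*np.exp(-1j*Y)*1e3,1)
S=lambda x,y:((x-500)/(300/140)+180-.3,y/(360/140)+150-.3)
print("L",C(plane(cs,S(656,234),.091)),"R",C(plane(cs,S(612,84),.091)));st()
print(manip.finish_job())
```

```text
L (18.2+101.6j) R (3.2-113.1j)
t 34.4 con mm (-71-151.5j) z 217.7 yaw 0.5 tilt [0.0213 0.0079] F con (0.8-0.6j) 0.1
the job is handed in; nothing more can be done
None
```

The cover is closed on its stops and the latch is swung behind the right-hand post; I handed the job in at 34.4 s with the gripper clear of everything. My last image check of whether the cover is square failed, so that rests on touch and force readings alone.

- **Closing:** I pushed the two posts in turn, a few millimetres at a time. Each end took 1 to 3 N while it slid, and the cover never jammed. The force rose steeply at nearly the same place on both ends: 5.9 mm (tool position along the closing direction) on the left, and 5.2 then 5.9 mm on the right.
- **Firm push:** I pressed the right post at about 12.2 N for 0.75 s, after about 0.6 s of stepping up from about 8.6 N. The tool read 6.1 mm. The highest total force I read, including vertical drag, was about 13.4 N, but I only saw readings at the end of each move.
- **Latch:** I pushed the peg round until it met a firm end stop. From the wrist camera after I let go, the bar angle is about 1.58 to 1.59 rad, with the bar lying behind the right post.
- **Failed check:** the last scene picture put the left post at 18 mm and the "right post" at 3 mm. That second point matches the peg, which stands right beside the post, so I believe I picked the wrong spot. An earlier wrist view, after the firm push, put the right post at about 22 mm.
- **Bystanders:** I never moved the tool near the jar, box or screwdriver, but I did not measure them again.

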